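# Clamp a bicycle pedal in the ratchet vise

### The job

The bicycle pedal lies loose in the ratchet vise and the vise's ratchet is set to release: flip the small selector lever to its clamping side, then swing the long handle back and forth until the jaw has pushed the pedal home against the back stop and holds it firmly. Firm means the handle takes clearly more push than when it runs free, about 11 N at the grip instead of 6 or 7; stop there, as beyond 14 N the plastic pedal may crack. Work only with the selector and the handle, do not push the jaw or knock other things about, and leave the pedal lying flat and clamped with the selector on clamp.

Things in the scene. Friction and masses are not known exactly. Their poses are not given: they have to be found in the camera images.
- axle (a point): The ratchet's upright axle, at bench height; the handle turns about the vertical line through it. Axes are the vise's: y runs along the bed from the axle through jaw and pedal to the back stop, z is up; the handle lies over the -x side, towards the robot.
- vise: The vise, bolted to the bench; origin and axes as the axle point. Grey bed 165 x 340 x 16 mm, 70 mm high post under the axle. On clamp, a clamping stroke first swings free for up to 0.36 rad, then turns the axle: 0.1 rad closes the jaw 1.4 mm. Swung back, the ratchet clicks and the jaw stays; it holds by friction when let go. Two to four strokes are needed.
- handle (a joint): Angle of the ratchet handle, rad, -0.6 to 0.6 (end stops); 0 points along the vise's -x. Grows anticlockwise seen from above: the grip then moves to the vise's -y (away from the jaw), which is the clamping stroke. Stays where left: 2.5 N at the grip to move it alone, 3 to 5 N while the ratchet clicks.
- grip (a point): Centre of the upright round black grip at the handle's end: 24 mm in diameter, from 101 to 161 mm above the bench, 160 mm from the axle, on a flat bar 22 mm wide. Push at the grip: 6 to 7 N turning the empty vise; once the pedal is squeezed it rises by about 2.5 N per 10 mm of travel. Right is 10 to 12 N; the pedal cracks at about 15 N.
- selector (a joint): Direction selector: small dark rocker lever on top of the handle carrying the ratchet's pawl, rad, -0.4 to 0.4. Set to -0.2 or less the handle opens the jaw; at 0.2 or more it closes it. A spring snaps it over past 0 to either side; 2 to 3 N at its peg. Positive leans anticlockwise from above, to the side the clamping stroke goes. It jams while the ratchet is under load.
- peg (a point): Upright round peg at the selector's end: 12 mm in diameter, free from 109 to 139 mm above the bench; this point is half-way up. It swings at 40 mm radius about a pivot on the handle's centre line 56 mm from the axle, so it stands about 95 mm from the axle, 9 to 16 mm to one side of that line, and equally far on the other side once flipped.
- jaw: The moving jaw, dark steel, 90 mm wide, 19 to 65 mm above the bench, with a springy rubber face (35 N per mm). Its origin is the axle point plus the distance it has closed along the vise's y (0 at the start); the rubber face stands 78 mm further along y.
- pedal: Black plastic bicycle pedal lying loose on two rails between jaw and back stop: 92 (x) by 62 (y) by 26 mm, steel stub towards -x, 0.3 kg. Origin at the centre of its underside, 28 mm above the bench. The steel back stop is bolted anywhere along the bed: the jaw must close 18 to 40 mm, which is not measured and must be felt.
- locknut: Bystander, leave alone: a small steel lock nut, 22 mm across, 8 mm high, lying on the vise bed; origin under its centre.
- spanner: Bystander, leave alone: a flat steel spanner 170 mm long lying on the bench in front of the vise; origin under its centre.
- screwdriver: Bystander, leave alone: a screwdriver lying on the bench to the left; origin under its centre.
- oil: Bystander, leave alone: a small white oil bottle, 48 mm across, 130 mm high; origin under its centre.
- spray: Bystander, leave alone: a spray can, 54 mm across, 170 mm high; origin under its centre.
- grease: Bystander, leave alone: a low grease jar, 70 mm across, 60 mm high; origin under its centre.
- parts_tray: Bystander, leave alone: an open plastic parts tray 130 x 170 x 35 mm, to the right of the vise; origin under its centre.
There are look-alikes about, which are no part of the job. There is more than one size of the pedal; the one meant has the size given above.

How it is judged (in metres and radians):
On the way, in this order (a step that is already met when the one before it is completed fails the run):
1. the selector has been flipped to clamp (value of joint selector above 0.15 rad), for 0.2 s.
2. the jaw squeezes the pedal firmly against the back stop (over 18 N) (contact force between jaw and pedal above 18 N), for 0.2 s.
At the end, for the whole second after the job is handed in: The selector stands on clamp (over 0.15 rad), the jaw presses on the pedal with more than 15 N, and the pedal lies flat (within 0.1 rad) and still (value of joint selector above 0.15 rad and contact force between jaw and pedal above 15 N and linear speed of pedal below 0.01 m/s and angle between pedal's own z axis and vertical below 0.1 rad); the robot touches nothing.
It fails at once if the pedal is cracked: the jaw squeezes it with over 100 N (contact force between jaw and pedal above 100 N).
It fails at once if the jaw is pushed directly with over 8 N (contact force between the arm and jaw above 8 N).
It fails at once if the jaw is pushed directly by the fingers with over 8 N (contact force between the fingers and jaw above 8 N).
It fails at once if a bystander is shifted by more than 40 mm (distance of any of locknut, spanner, screwdriver, oil, spray, grease, parts_tray from where it was at the start of the episode above 0.04 m).
It also fails if it takes over 67 s, if anything falls off the work surface, if the arm or the gripper's body presses on something with over 40 N, if the wrist force passes 120 N, or if a joint passes its speed limit or range.

### The arm

A 6-joint arm with a two-finger parallel gripper is mounted at the origin on the work surface. World frame = base frame: x ahead of the robot, y to its left, z up, the work surface at z = 0. Lengths are in m, angles in degrees, forces in N, time in s.
With the tool pointing down it reaches from about 0.3 to 0.75 m from the base axis. Payload 8.5 kg.
Tool frame: the origin (TCP) lies midway between the tips of the shut fingers; the grasp point (between the pads) lies 19 mm behind it; z points along the fingers, y is the direction in which the jaws open and shut (so a half turn about z gives the same grasp; the last joint's range is limited). The gripper opens to 85 mm and grips with 20 to 120 N. Pads are 22 mm wide; open, the fingers measure 114 mm over their backs; the gripper's body (76 mm by 85 mm) begins 54 mm behind the grasp point. The pads swing forward as they close: fully open they stand 13 mm farther back than shut.
Start: joints at [-77.309, 21.807, 74.336, -0, 83.858, -12.336], TCP at [0.233, -0.498, 0.231] pointing down, gripper open.
Joint ranges: [-178.18, 178.18], [-50.72, 133.34], [12.68, 142.11], [-81.47, 261.47], [9.98, 163.14], [-165.26, 165.26]. Speed limits (degrees/s): [136.94, 136.94, 180, 180, 180, 180].

### API

Orientations are given as a 3x3 rotation matrix whose columns are the frame's x, y, z axes.
In Python, from rig import env, eyes, close_job gives the robot as it stands.
- The arm moves only by the tool jog_arm, never from a script. Its argument "deltas" is one flat list of numbers, 7 for each row, row after row: the shift along the tool's x, y, z in units of 0.75 m (1.0 is 0.75 m), then the turn, a rotation vector about the tool's x, y, z in units of 180 degrees (1.0 is 180 degrees), then the gripper command: -1 is fully open, 1 is shut, values between are in proportion. In form: [dx, dy, dz, ax, ay, az, fingers, dx, dy, dz, ax, ay, az, fingers, ...]. A call has 1 to 12 rows; each row is the pose to reach, as a shift and turn from the pose commanded when the call began, along the tool's axes at that moment, turning the shorter way round; what a row does not reach only later rows make up. A row lasts 1/12 s, in which the tool goes at most 41.7 mm and 7.16 degrees, less where a joint would pass 70% of its speed; a pose out of reach is approached as far as the arm can. A call with a number of a shift or a turn outside -1 to 1 is refused whole. A call with a gripper value outside its range is refused whole. The fingers move at their own pace and stop on an object; "grip_force" is the grip in N (left out, the last holds). Time passes only in rows, so rows that repeat a pose let the fingers close. It gives the time, the measured TCP pose, the force and the opening at its end, in the units of the state.
- env.observe(): the state, without advancing time (a new reading comes with each control period).
- eyes.get_image(name): name is "scene" or "top" or "wrist"; returns the picture (400x640x3 uint8, red, green, blue); there is no depth.
- eyes.camera_params(name): a dict with "intrinsics" (3x3 intrinsics, pixels), "R" (3x3) and "t" (3): a world point X has camera coordinates R X + t; the wrist camera has in their place "mount" (4x4, takes a point from camera to tool coordinates, whose origin is the TCP and whose axes are the flange's). Camera axes: x right, y down, z forward; pixel columns grow to the right and rows downward; lengths in m; the calibration is good to about 2 mm. The wrist camera is an equidistant fisheye: a pixel r from the principal point sees the ray r / f radians off the axis. A picture is of the moment at which its call begins: read the wrist's pose just before it. camera_params takes no time and is no camera call.
- close_job(): hands the job in, once; it reports no verdict.
The state is a dict: "time_s": time; "q": joint angles; "qvel": joint speeds; "joint_efforts": joint torques, N m; "position": TCP position; "tool_rot": TCP orientation; "ft_force": force on the tool from outside, world axes, zero at the start; "wrist_torque": the same for the moment, N m; "grip_width": finger opening in m.
Only numpy, scipy, OpenCV 4.12 (cv2) and the standard library are available. Lean on these libraries where they do the work, as an engineer would, in place of code of your own. Each camera call takes 0.05 s, during which the arm holds its last target.

## Working session

There is one attempt and no reset: what is moved stays moved. The work goes in short steps, Python scripts to look and compute and a tool call to move; the robot and the scene stay as the last step left them, time stands still between calls to the robot, and variables do not carry over. Pictures are saved under pics/ and viewed, and the job is handed in when it is done.

Besides the shell and the picture viewer there is one more tool, called after "Request:" by a JSON object that holds its "api" and its "payload". jog_arm: Moves the arm, as the interface text tells. Its arguments: {"type":"object","properties":{"deltas":{"type":"array"},"grip_force":{"type":"number"}},"required":["deltas"]}

```bash
ls; mkdir -p pics
python3 - <<'E'
from rig import env, eyes
import cv2,numpy as np
s=env.observe();print({k:np.round(v,3).tolist() for k,v in s.items()})
for n in ["scene","top","wrist"]:
    im=eyes.get_image(n);cv2.imwrite(f"pics/{n}0.png",im[:,:,::-1])
    p=eyes.camera_params(n);print(n,{k:np.round(v,4).tolist() for k,v in p.items()})
E
```

```text
pics
{'time_s': 0.0, 'q': [-77.308, 21.842, 74.384, 0.001, 83.856, -12.335], 'qvel': [-0.092, 0.042, -0.041, -0.136, -0.037, 0.077], 'joint_efforts': [-0.002, -44.847, -23.128, -0.0, 0.005, 0.0], 'position': [0.233, -0.498, 0.231], 'tool_rot': [[0.906, 0.423, -0.0], [0.423, -0.906, 0.001], [0.0, -0.001, -1.0]], 'ft_force': [0.127, 0.137, -0.7], 'wrist_torque': [-0.039, -0.029, 0.019], 'grip_width': 0.085}
scene {'intrinsics': [[369.3263, 0.0, 319.1308], [0.0, 369.3263, 193.8061], [0.0, 0.0, 1.0]], 'R': [[0.7704, 0.6375, 0.0105], [0.5469, -0.6523, -0.5247], [-0.3277, 0.41, -0.8512]], 't': [-0.3856, -0.2062, 1.2604]}
top {'intrinsics': [[482.3018, 0.0, 316.7376], [0.0, 482.3018, 197.4893], [0.0, 0.0, 1.0]], 'R': [[0.0291, -0.9996, 0.0057], [-0.9934, -0.0296, -0.111], [0.1111, -0.0024, -0.9938]], 't': [-0.0088, 0.4842, 1.2943]}
wrist {'intrinsics': [[309.7069, 0.0, 322.3938], [0.0, 309.7069, 197.4336], [0.0, 0.0, 1.0]], 'mount': [[0.0008, -0.9639, -0.2663, 0.067], [1.0, 0.001, -0.0006, 0.0003], [0.0009, -0.2663, 0.9639, -0.1434], [0.0, 0.0, 0.0, 1.0]]}
```

View pics/scene0.png

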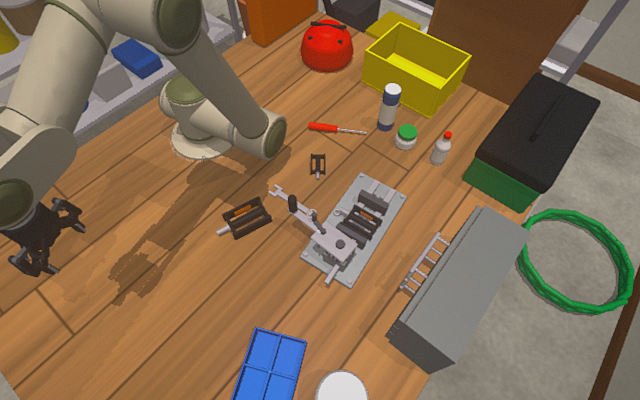

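View pics/top0.png

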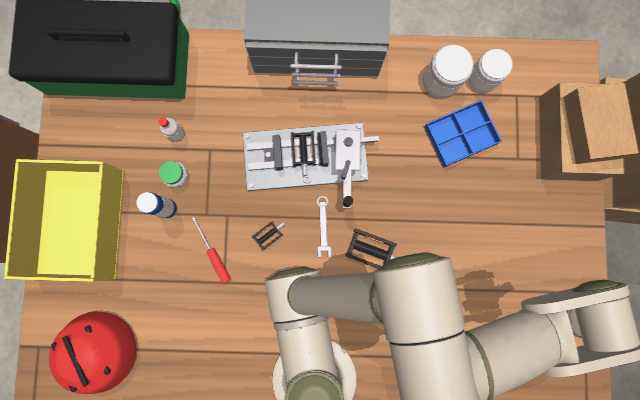

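View pics/wrist0.png

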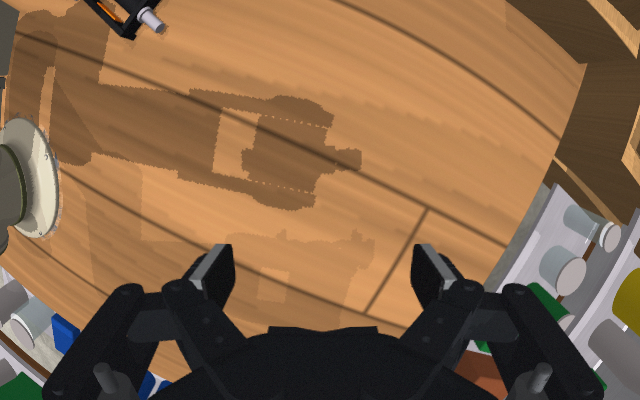

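Run:
```python
import cv2
a=cv2.imread("pics/top0.png")[110:220,230:400];cv2.imwrite("pics/topc.png",cv2.resize(a,None,fx=4.6,fy=4.6,interpolation=cv2.INTER_CUBIC))
a=cv2.imread("pics/scene0.png")[160:300,250:420];cv2.imwrite("pics/scenec.png",cv2.resize(a,None,fx=4.2,fy=4.2,interpolation=cv2.INTER_CUBIC))
```

```text
(no output)
```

View pics/topc.png

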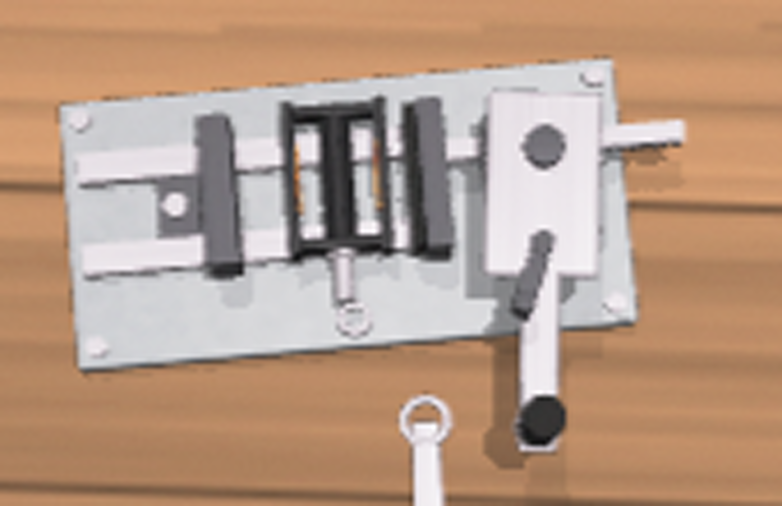

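View pics/scenec.png

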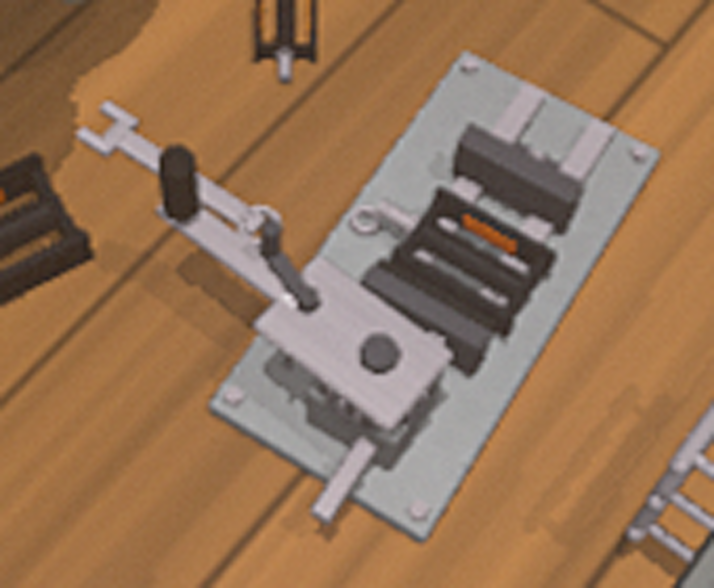

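```bash
cat > h.py <<'E'
from rig import env, eyes
import numpy as np, cv2
def ray(n,uv):
    p=eyes.camera_params(n);K,R,t=[np.array(p[k]) for k in("intrinsics","R","t")]
    return -R.T@t, R.T@np.linalg.solve(K,[uv[0],uv[1],1])
def onz(n,uv,z):
    c,d=ray(n,uv);return c+d*(z-c[2])/d[2]
def tri(a,b):
    (c1,d1),(c2,d2)=a,b
    s=np.linalg.lstsq(np.c_[d1,-d2],c2-c1,rcond=None)[0]
    p,q=c1+d1*s[0],c2+d2*s[1];return (p+q)/2,np.linalg.norm(p-q)
def proj(n,X):
    p=eyes.camera_params(n);K,R,t=[np.array(p[k]) for k in("intrinsics","R","t")]
    x=K@(R@np.array(X)+t);return x[:2]/x[2]
E
python3 - <<'E'
from h import *
tc=lambda x,y:(230+(x+.5)/4.6-.5,110+(y+.5)/4.6-.5)
sc=lambda x,y:(250+(x+.5)/4.2-.5,160+(y+.5)/4.2-.5)
np.set_printoptions(precision=4,suppress=True)
print("grip",onz("top",tc(543,418),.161),onz("scene",sc(178,158),.161),tri(ray("top",tc(543,418)),ray("scene",sc(178,158))))
print("peg",onz("top",tc(522,309),.139),onz("scene",sc(267,226),.139),tri(ray("top",tc(522,309)),ray("scene",sc(267,226))))
print("cap",tri(ray("top",tc(545,145)),ray("scene",sc(380,348))))
print("pivot",tri(ray("top",tc(543,242)),ray("scene",sc(306,296))))
for a,b in(((78,120),(468,63)),((95,348),(365,222)),((593,77),(637,152)),((617,303),(233,396))): print("bolt",onz("top",tc(*a),.018))
for b in ((468,63),(637,152),(233,396),(420,510)): print("sbolt",onz("scene",sc(*b),.018))
E
```

```text
grip [ 0.4641 -0.0704  0.161 ] [ 0.4655 -0.0689  0.161 ] (array([ 0.4648, -0.0696,  0.161 ]), np.float64(0.0020525348503159235))
peg [ 0.5261 -0.0591  0.139 ] [ 0.5294 -0.061   0.139 ] (array([ 0.5273, -0.0591,  0.1337]), np.float64(0.0008196925250408311))
cap (array([ 0.625 , -0.0707,  0.1123]), np.float64(0.001851480817192792))
pivot (array([ 0.5691, -0.0714,  0.111 ]), np.float64(0.00035850048210321004))
bolt [0.6532 0.2066 0.018 ]
bolt [0.5138 0.1901 0.018 ]
bolt [ 0.6895 -0.1059  0.018 ]
bolt [ 0.5505 -0.1231  0.018 ]
sbolt [0.5125 0.191  0.018 ]
sbolt [0.6517 0.2065 0.018 ]
sbolt [ 0.551  -0.1218  0.018 ]
sbolt [ 0.6913 -0.1044  0.018 ]
```

The vise shows in the top view with its housing at about (348,141), the black grip at (348,201) and the peg at (343.5,177). The peg leans to +y, which is release.

**Look-alikes:**
- Pedals: loose at (371,248), small at (268,235), and the one in the vise at (308,149). The vise pedal is the one meant.
- Dark round things: the grip at (348,201), the axle cap at (348.5,141), and the selector rocker with its peg at (343.5,177).
- Other levers or rods: the vise's tail bar at (372,139) and the spanner at (323,225).

By the description, the peg is the end of the dark rocker on the handle. It triangulates to z≈0.134, 97 mm from the axle. The crop above confirms this.

Request:
{"api": "jog_arm", "payload": {"deltas": [0.634, -0.437, 0, 0, 0, 0.102, 1, 0.634, -0.437, 0, 0, 0, 0.102, 1, 0.634, -0.437, 0, 0, 0, 0.102, 1, 0.634, -0.437, 0, 0, 0, 0.102, 1, 0.634, -0.437, 0, 0, 0, 0.102, 1, 0.634, -0.437, 0, 0, 0, 0.102, 1, 0.634, -0.437, 0, 0, 0, 0.102, 1, 0.634, -0.437, 0, 0, 0, 0.102, 1, 0.634, -0.437, 0, 0, 0, 0.102, 1, 0.634, -0.437, 0, 0, 0, 0.102, 1, 0.634, -0.437, 0, 0, 0, 0.102, 1, 0.634, -0.437, 0, 0, 0, 0.102, 1]}}

```text
time_s: 1.15
position: [0.4859, -0.0656, 0.2313]
tool_rot: [[0.993, 0.116, -0.0], [0.116, -0.993, -0.0], [-0.0, 0.0, -1.0]]
ft_force: [0.9, -1.0, -0.6]
grip_width: -0.0002
```

Request:
{"api": "jog_arm", "payload": {"deltas": [0.055, -0.06, 0, 0, 0, 0, 1, 0.055, -0.06, 0, 0, 0, 0, 1, 0.055, -0.06, 0, 0, 0, 0, 1, 0.055, -0.06, 0, 0, 0, 0, 1]}}

```text
time_s: 1.48
position: [0.5211, -0.0174, 0.2308]
tool_rot: [[0.993, 0.118, -0.001], [0.118, -0.993, 0.0], [-0.001, -0.0, -1.0]]
ft_force: [0.1, -0.8, 0.1]
grip_width: 0.0
```

Run:
```python
from h import *
s=env.observe();print(s["position"],s["ft_force"])
im=eyes.get_image("wrist");cv2.imwrite("pics/w1.png",im[:,:,::-1])
```

```text
[ 0.52108279 -0.0174424   0.2308294 ] [ 0.06802047 -0.76644262  0.10857506]
```

View pics/w1.png

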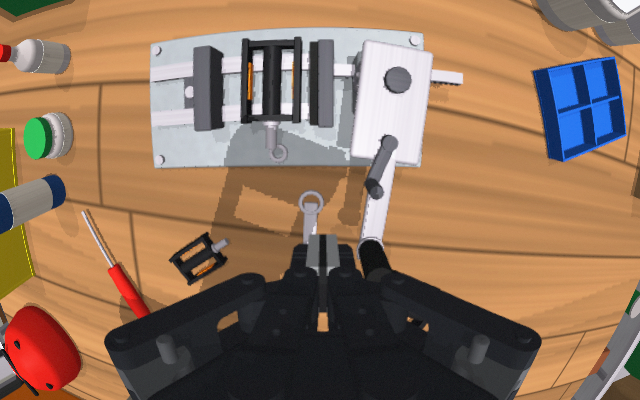

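```bash
cat >> h.py <<'E'
def wonz(uv,z,s):
    p=eyes.camera_params("wrist");K=np.array(p["intrinsics"]);M=np.array(p["mount"])
    v=(np.array(uv)-K[:2,2])/K[0,0];th=np.linalg.norm(v)
    d=np.r_[v/th*np.sin(th),np.cos(th)]
    R=np.array(s["tool_rot"]);c=np.array(s["position"])+R@M[:3,3];d=R@M[:3,:3]@d
    return c+d*(z-c[2])/d[2]
E
python3 - <<'E'
from h import *
s=env.observe()
print(wonz((375,190),.139,s),wonz((398,79),.1123,s),wonz((370,246),.161,s),wonz((388,144),.111,s))
a=cv2.imread("pics/w1.png")[120:290,290:460];cv2.imwrite("pics/w1c.png",cv2.resize(a,None,fx=3.5,fy=3.5))
E
```

```text
[ 0.53368623 -0.058958    0.139     ] [ 0.62628339 -0.07056482  0.1123    ] [ 0.49500427 -0.0580886   0.161     ] [ 0.56916982 -0.06981915  0.111     ]
```

View pics/w1c.png

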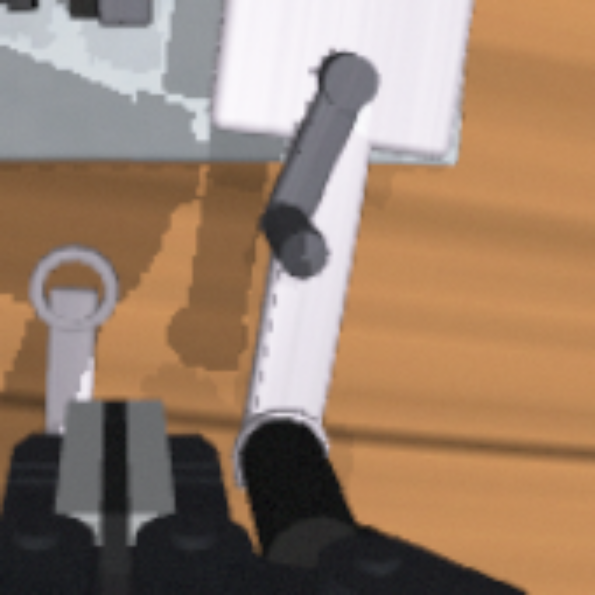

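Request:
{"api": "jog_arm", "payload": {"deltas": [0.012, 0.001, 0.05, 0, 0, 0, 1, 0.012, 0.001, 0.1, 0, 0, 0, 1, 0.012, 0.001, 0.15, 0, 0, 0, 1, 0.012, 0.001, 0.15, 0, 0, 0, 1, 0.012, 0.001, 0.15, 0, 0, 0, 1]}}

```text
time_s: 1.95
position: [0.5293, -0.0188, 0.1187]
tool_rot: [[0.993, 0.114, -0.003], [0.114, -0.993, 0.001], [-0.003, -0.001, -1.0]]
ft_force: [-0.1, -1.1, 0.3]
grip_width: -0.0001
```

Request:
{"api": "jog_arm", "payload": {"deltas": [-0.002, 0.014, 0, 0, 0, 0, 1, -0.003, 0.024, 0, 0, 0, 0, 1, -0.004, 0.03, 0, 0, 0, 0, 1, -0.004, 0.036, 0, 0, 0, 0, 1, -0.005, 0.042, 0, 0, 0, 0, 1, -0.005, 0.047, 0, 0, 0, 0, 1, -0.006, 0.051, 0, 0, 0, 0, 1, -0.006, 0.051, 0, 0, 0, 0, 1]}}

```text
time_s: 2.62
position: [0.5301, -0.057, 0.1189]
tool_rot: [[0.993, 0.116, 0.0], [0.116, -0.993, -0.0], [0.0, 0.0, -1.0]]
ft_force: [-0.1, -0.2, 0.5]
grip_width: 0.0002
```

Run:
```python
from h import *
s=env.observe();print(s["position"],s["ft_force"])
im=eyes.get_image("wrist")[100:300,260:460,::-1];cv2.imwrite("pics/w2.png",cv2.resize(im,None,fx=3,fy=3))
```

```text
[ 0.53013542 -0.05704536  0.11887825] [-0.13269538 -0.17972188  0.51651272]
```

View pics/w2.png

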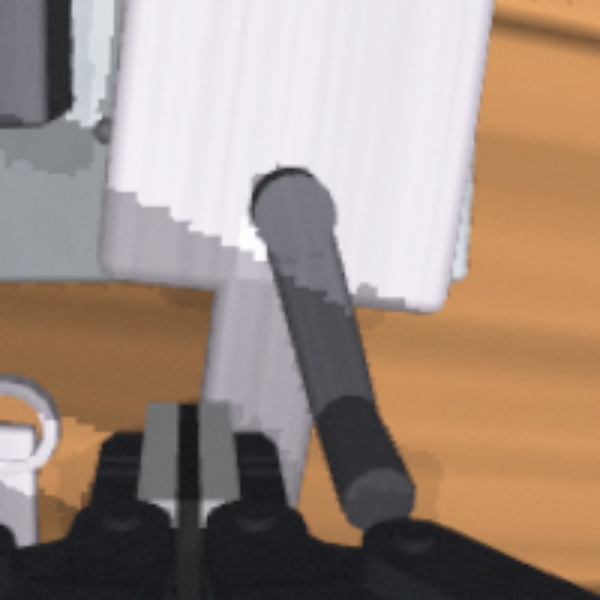

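Request:
{"api": "jog_arm", "payload": {"deltas": [0, -0.008, -0.05, 0, 0, 0, 1, 0, -0.008, -0.108, 0, 0, 0, 1, -0.045, 0.0, -0.115, 0, 0, 0, -1, -0.088, 0.007, -0.115, 0, 0, 0, -1, -0.088, 0.007, -0.115, 0, 0, 0, -1, -0.088, 0.007, -0.115, 0, 0, 0, -1, -0.088, 0.007, -0.115, 0, 0, 0, -1]}}

```text
time_s: 3.25
position: [0.4655, -0.0693, 0.2052]
tool_rot: [[0.993, 0.116, 0.001], [0.116, -0.993, -0.0], [0.001, 0.0, -1.0]]
ft_force: [0.4, -0.5, 0.0]
grip_width: 0.0608
```

Run:
```python
from h import *
s=env.observe();print(s["position"],s["ft_force"],s["grip_width"])
im=eyes.get_image("wrist")[:,:,::-1];cv2.imwrite("pics/w3.png",im)
```

```text
[ 0.46549379 -0.06925292  0.20521141] [ 0.36004472 -0.511109    0.0336397 ] 0.060800345911918775
```

View pics/w3.png

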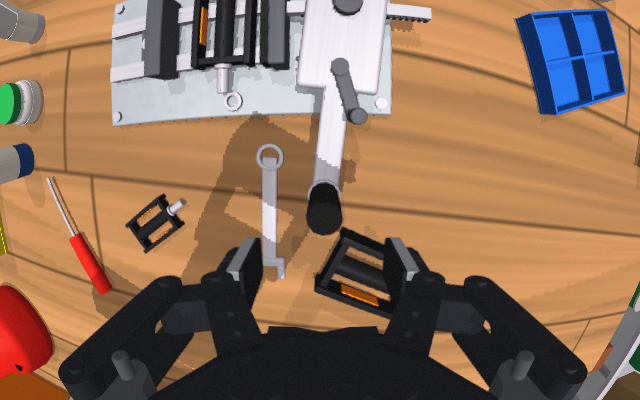

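Run:
```python
from h import *
s=env.observe()
print(wonz((324,216),.161,s),wonz((348,6),.1123,s),wonz((341,67),.111,s))
# arc table: handle angle a -> world grip, in tool axes relative to a=a0
ax=np.array([.6255,-.0705]);b=np.deg2rad(186.6)
for a in np.arange(-.6,.61,.1):
    print(round(a,2),ax+.16*np.array([np.cos(b+a),np.sin(b+a)]))
```

```text
[ 0.4689169  -0.07020267  0.161     ] [ 0.62034242 -0.07092389  0.1123    ] [ 0.57026164 -0.07129566  0.111     ]
-0.6 [0.48393771 0.0040662 ]
-0.5 [ 0.47720073 -0.01043897]
-0.4 [ 0.47194551 -0.02554425]
-0.3 [ 0.46822456 -0.04109871]
-0.2 [ 0.46607505 -0.05694694]
-0.1 [ 0.46551846 -0.07293058]
-0.0 [ 0.46656036 -0.08888994]
0.1 [ 0.46919032 -0.10466556]
0.2 [ 0.47338209 -0.1200998 ]
0.3 [ 0.47909376 -0.13503846]
0.4 [ 0.48626828 -0.14933227]
0.5 [ 0.49483395 -0.16283842]
0.6 [ 0.5047052  -0.17542195]
```

Request:
{"api": "jog_arm", "payload": {"deltas": [0, 0, 0.045, 0, 0, 0, -1, 0, 0, 0.09, 0, 0, 0, -1, 0, 0, 0.123, 0, 0, 0, -1, 0, 0, 0.123, 0, 0, 0, -1, 0, 0, 0.123, 0, 0, 0, 0.33, 0, 0, 0.123, 0, 0, 0, 0.33, 0, 0, 0.123, 0, 0, 0, 0.33, 0, 0, 0.123, 0, 0, 0, 0.33, 0, 0, 0.123, 0, 0, 0, 0.33, 0, 0, 0.123, 0, 0, 0, 0.33], "grip_force": 20}}

```text
time_s: 4.13
position: [0.4653, -0.0694, 0.1135]
tool_rot: [[0.993, 0.116, 0.001], [0.116, -0.993, -0.001], [0.001, 0.001, -1.0]]
ft_force: [-0.5, -0.3, 0.3]
grip_width: 0.029
```

Run:
```python
from h import *
s=env.observe();print(s["position"],s["ft_force"],s["grip_width"])
im=eyes.get_image("wrist")[:,:,::-1];cv2.imwrite("pics/w4.png",im)
im=eyes.get_image("scene")[120:300,210:420,::-1];cv2.imwrite("pics/s4.png",cv2.resize(im,None,fx=3,fy=3))
```

```text
[ 0.46533153 -0.06937027  0.11346418] [-0.51847987 -0.34581153  0.34137399] 0.029024065617945204
```

View pics/w4.png

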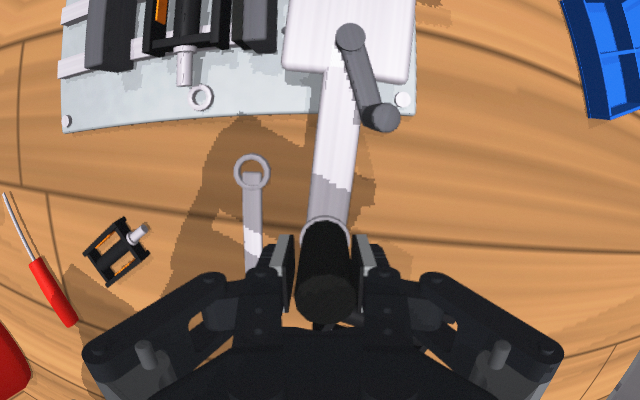

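View pics/s4.png

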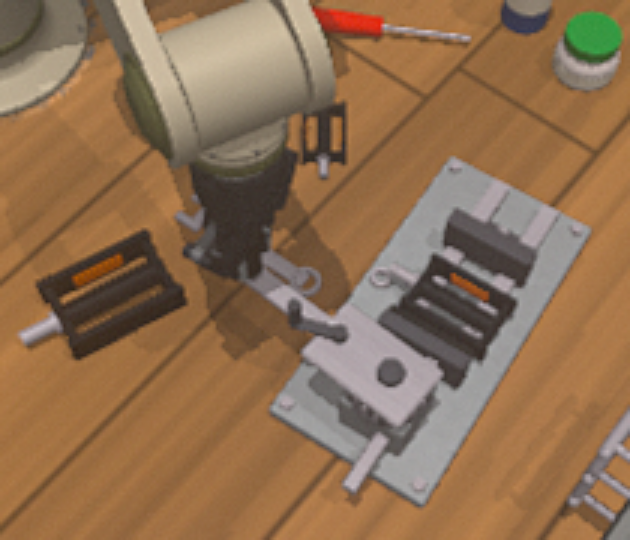

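Request:
{"api": "jog_arm", "payload": {"deltas": [-0.001, 0.013, 0, 0, 0, 0, 0.33, -0.0015, 0.0255, 0, 0, 0, 0, 0.33, -0.001, 0.038, 0, 0, 0, 0, 0.33, 0, 0.051, 0, 0, 0, 0, 0.33, 0.002, 0.064, 0, 0, 0, 0, 0.33, 0.005, 0.076, 0, 0, 0, 0, 0.33, 0.008, 0.0885, 0, 0, 0, 0, 0.33]}}

```text
time_s: 4.82
position: [0.4772, -0.1342, 0.1122]
tool_rot: [[0.993, 0.116, -0.004], [0.116, -0.993, 0.003], [-0.004, -0.004, -1.0]]
ft_force: [-5.3, 6.3, 0.6]
grip_width: 0.0285
```

Request:
{"api": "jog_arm", "payload": {"deltas": [0.004, 0.012, 0, 0, 0, 0, 0.33, 0.009, 0.024, 0, 0, 0, 0, 0.33, 0.0145, 0.0355, 0, 0, 0, 0, 0.33, 0.02, 0.045, 0, 0, 0, 0, 0.33, 0.022, 0.0485, 0, 0, 0, 0, 0.33, 0.022, 0.0485, 0, 0, 0, 0, 0.33]}}

```text
time_s: 5.32
position: [0.4989, -0.1692, 0.1123]
tool_rot: [[0.993, 0.116, -0.002], [0.116, -0.993, 0.001], [-0.002, -0.001, -1.0]]
ft_force: [-0.5, 0.1, -0.2]
grip_width: 0.0289
```

Run:
```python
from h import *
s=env.observe();print(s["position"],s["ft_force"],s["grip_width"])
im=eyes.get_image("scene")[120:300,210:420,::-1];cv2.imwrite("pics/s5.png",cv2.resize(im,None,fx=3,fy=3))
```

```text
[ 0.49892287 -0.16922431  0.11229519] [-0.50205938  0.09304611 -0.21068052] 0.028858833599049793
```

View pics/s5.png

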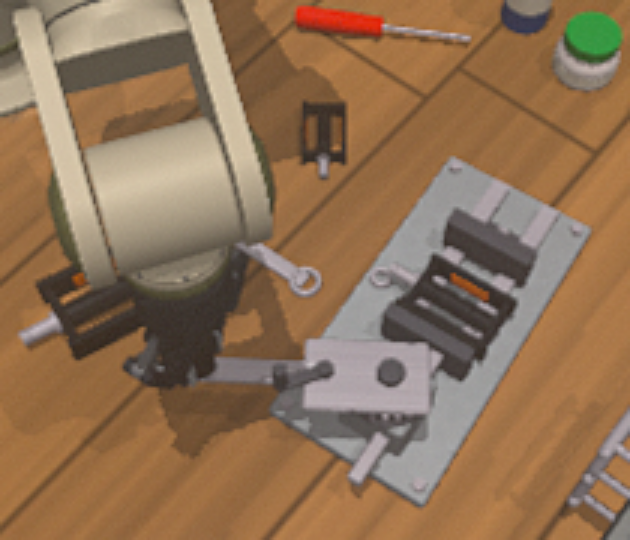

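Request:
{"api": "jog_arm", "payload": {"deltas": [-0.01, -0.019, 0, 0, 0, 0, 0.33, -0.0185, -0.038, 0, 0, 0, 0, 0.33, -0.025, -0.059, 0, 0, 0, 0, 0.33, -0.029, -0.08, 0, 0, 0, 0, 0.33, -0.031, -0.101, 0, 0, 0, 0, 0.33, -0.031, -0.122, 0, 0, 0, 0, 0.33, -0.029, -0.143, 0, 0, 0, 0, 0.33, -0.025, -0.164, 0, 0, 0, 0, 0.33, -0.0185, -0.1845, 0, 0, 0, 0, 0.33, -0.01, -0.204, 0, 0, 0, 0, 0.33, 0, -0.221, 0, 0, 0, 0, 0.33, 0.001, -0.226, 0, 0, 0, 0, 0.33]}}

```text
time_s: 6.37
position: [0.4816, 0.0006, 0.1132]
tool_rot: [[0.993, 0.118, 0.003], [0.118, -0.993, -0.001], [0.003, 0.001, -1.0]]
ft_force: [4.0, -6.2, -2.1]
grip_width: 0.0285
```

Run:
```python
from h import *
s=env.observe();print(s["time_s"],s["position"],s["ft_force"],s["grip_width"])
im=eyes.get_image("scene")[120:300,210:420,::-1];cv2.imwrite("pics/s6.png",cv2.resize(im,None,fx=3,fy=3))
```

```text
6.3667 [0.48160961 0.00061746 0.11319558] [ 4.0119419  -6.18675482 -2.11613443] 0.028473392573770427
```

View pics/s6.png

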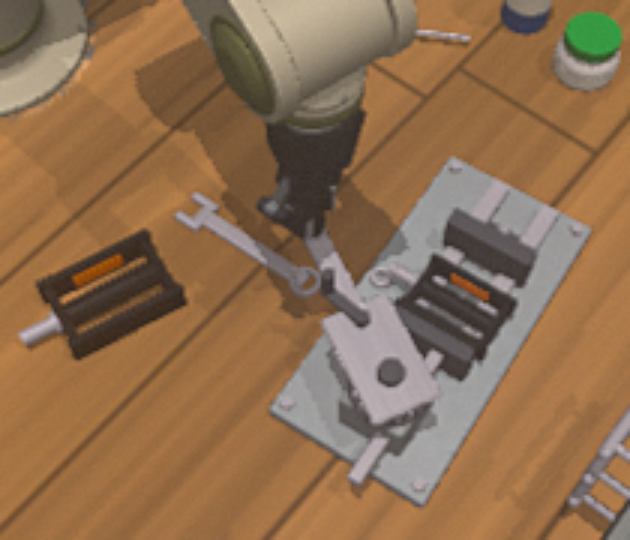

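Request:
{"api": "jog_arm", "payload": {"deltas": [-0.0085, 0.015, 0, 0, 0, 0, 0.33, -0.016, 0.03, 0, 0, 0, 0, 0.33, -0.022, 0.046, 0, 0, 0, 0, 0.33, -0.0265, 0.0625, 0, 0, 0, 0, 0.33, -0.03, 0.079, 0, 0, 0, 0, 0.33, -0.032, 0.096, 0, 0, 0, 0, 0.33, -0.0325, 0.113, 0, 0, 0, 0, 0.33, -0.0325, 0.122, 0, 0, 0, 0, 0.33, -0.032, 0.13, 0, 0, 0, 0, 0.33, -0.031, 0.139, 0, 0, 0, 0, 0.33]}}

```text
time_s: 7.25
position: [0.4672, -0.1059, 0.1121]
tool_rot: [[0.993, 0.116, -0.005], [0.116, -0.993, 0.004], [-0.004, -0.004, -1.0]]
ft_force: [-5.3, 6.1, 0.3]
grip_width: 0.0287
```

Request:
{"api": "jog_arm", "payload": {"deltas": [0.001, 0.009, 0, 0, 0, 0, 0.33, 0.0025, 0.017, 0, 0, 0, 0, 0.33, 0.0045, 0.025, 0, 0, 0, 0, 0.33, 0.008, 0.0375, 0, 0, 0, 0, 0.33]}}

```text
time_s: 7.58
position: [0.4765, -0.1327, 0.1121]
tool_rot: [[0.993, 0.116, -0.005], [0.116, -0.993, 0.004], [-0.004, -0.004, -1.0]]
ft_force: [-5.4, 6.9, -0.8]
grip_width: 0.0285
```

Request:
{"api": "jog_arm", "payload": {"deltas": [0.0025, 0.008, 0, 0, 0, 0, 0.33, 0.005, 0.016, 0, 0, 0, 0, 0.33, 0.009, 0.024, 0, 0, 0, 0, 0.33]}}

```text
time_s: 7.83
position: [0.4856, -0.1503, 0.1122]
tool_rot: [[0.993, 0.116, -0.004], [0.116, -0.993, 0.003], [-0.004, -0.004, -1.0]]
ft_force: [-5.5, 6.3, -0.1]
grip_width: 0.029
```

Request:
{"api": "jog_arm", "payload": {"deltas": [0.0035, 0.0075, 0, 0, 0, 0, 0.33, 0.0075, 0.0155, 0, 0, 0, 0, 0.33, 0.0105, 0.021, 0, 0, 0, 0, 0.33, 0.0135, 0.0255, 0, 0, 0, 0, 0.33]}}

```text
time_s: 8.17
position: [0.4981, -0.1682, 0.1122]
tool_rot: [[0.993, 0.116, -0.004], [0.116, -0.993, 0.003], [-0.003, -0.004, -1.0]]
ft_force: [-4.5, 5.1, -0.1]
grip_width: 0.0287
```

Run:
```python
from h import *
s=env.observe();print(s["time_s"],s["position"],s["ft_force"],s["grip_width"])
im=eyes.get_image("scene")[120:300,210:420,::-1];cv2.imwrite("pics/s7.png",cv2.resize(im,None,fx=3,fy=3))
```

```text
8.1667 [ 0.49811253 -0.16815897  0.11218161] [-4.51700152  5.10339204 -0.13900202] 0.02871549431345716
```

View pics/s7.png

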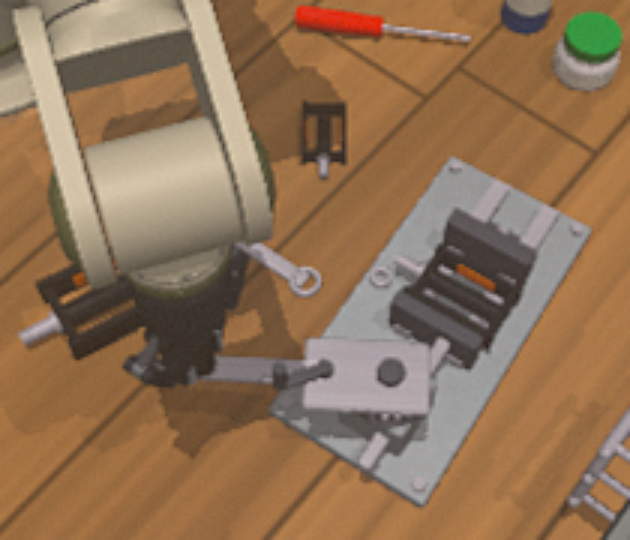

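Request:
{"api": "jog_arm", "payload": {"deltas": [-0.0105, -0.02, 0, 0, 0, 0, 0.33, -0.019, -0.039, 0, 0, 0, 0, 0.33, -0.0255, -0.06, 0, 0, 0, 0, 0.33, -0.0295, -0.081, 0, 0, 0, 0, 0.33, -0.0315, -0.102, 0, 0, 0, 0, 0.33, -0.0315, -0.123, 0, 0, 0, 0, 0.33, -0.0295, -0.144, 0, 0, 0, 0, 0.33, -0.0255, -0.165, 0, 0, 0, 0, 0.33, -0.019, -0.1855, 0, 0, 0, 0, 0.33, -0.0105, -0.205, 0, 0, 0, 0, 0.33, -0.0005, -0.222, 0, 0, 0, 0, 0.33, 0.0005, -0.2265, 0, 0, 0, 0, 0.33]}}

```text
time_s: 9.22
position: [0.481, 0.0008, 0.113]
tool_rot: [[0.993, 0.117, 0.001], [0.117, -0.993, -0.0], [0.001, 0.001, -1.0]]
ft_force: [4.0, -4.4, -2.4]
grip_width: 0.0285
```

Request:
{"api": "jog_arm", "payload": {"deltas": [-0.0085, 0.015, 0, 0, 0, 0, 0.33, -0.016, 0.03, 0, 0, 0, 0, 0.33, -0.022, 0.046, 0, 0, 0, 0, 0.33, -0.0245, 0.054, 0, 0, 0, 0, 0.33, -0.0265, 0.0625, 0, 0, 0, 0, 0.33]}}

```text
time_s: 9.63
position: [0.4635, -0.0481, 0.1123]
tool_rot: [[0.993, 0.116, -0.005], [0.116, -0.993, 0.004], [-0.004, -0.004, -1.0]]
ft_force: [-7.0, 8.9, 2.1]
grip_width: 0.0287
```

Request:
{"api": "jog_arm", "payload": {"deltas": [-0.002, 0.0085, 0, 0, 0, 0, 0.33, -0.0035, 0.0165, 0, 0, 0, 0, 0.33, -0.0045, 0.025, 0, 0, 0, 0, 0.33]}}

```text
time_s: 9.88
position: [0.4623, -0.0669, 0.1121]
tool_rot: [[0.993, 0.116, -0.005], [0.116, -0.993, 0.004], [-0.005, -0.004, -1.0]]
ft_force: [-5.6, 7.8, 0.1]
grip_width: 0.0285
```

Request:
{"api": "jog_arm", "payload": {"deltas": [-0.001, 0.0085, 0, 0, 0, 0, 0.33, -0.0015, 0.017, 0, 0, 0, 0, 0.33, -0.0015, 0.0255, 0, 0, 0, 0, 0.33]}}

```text
time_s: 10.13
position: [0.4636, -0.0861, 0.1121]
tool_rot: [[0.993, 0.116, -0.005], [0.116, -0.993, 0.004], [-0.004, -0.004, -1.0]]
ft_force: [-5.9, 7.4, -0.3]
grip_width: 0.0285
```

Request:
{"api": "jog_arm", "payload": {"deltas": [0, 0.0085, 0, 0, 0, 0, 0.33, 0.0005, 0.017, 0, 0, 0, 0, 0.33, 0.0015, 0.0255, 0, 0, 0, 0, 0.33]}}

```text
time_s: 10.38
position: [0.4671, -0.1051, 0.1121]
tool_rot: [[0.993, 0.116, -0.005], [0.116, -0.993, 0.004], [-0.004, -0.004, -1.0]]
ft_force: [-4.3, 5.4, 0.3]
grip_width: 0.0288
```

Run:
```python
from h import *
s=env.observe();print(s["time_s"],s["position"],s["ft_force"],s["grip_width"])
im=eyes.get_image("scene")[180:290,310:420,::-1];cv2.imwrite("pics/s8.png",cv2.resize(im,None,fx=5,fy=5))
```

```text
10.3833 [ 0.46712079 -0.10507103  0.11208536] [-4.30860396  5.42243503  0.25832221] 0.028814749518217546
```

View pics/s8.png

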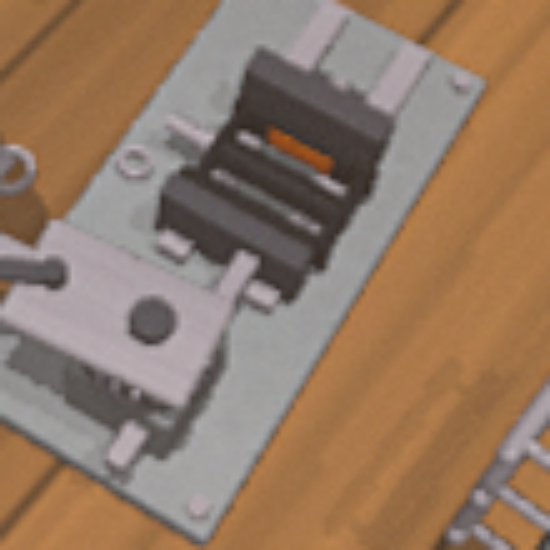

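Request:
{"api": "jog_arm", "payload": {"deltas": [0.001, 0.0065, 0, 0, 0, 0, 0.33, 0.002, 0.0125, 0, 0, 0, 0, 0.33, 0.003, 0.019, 0, 0, 0, 0, 0.33]}}

```text
time_s: 10.68
position: [0.4712, -0.1189, 0.1121]
tool_rot: [[0.993, 0.116, -0.004], [0.116, -0.993, 0.003], [-0.004, -0.004, -1.0]]
ft_force: [-4.6, 6.0, 0.1]
grip_width: 0.0283
```

Request:
{"api": "jog_arm", "payload": {"deltas": [0.0015, 0.006, 0, 0, 0, 0, 0.33, 0.003, 0.0125, 0, 0, 0, 0, 0.33, 0.005, 0.0185, 0, 0, 0, 0, 0.33]}}

```text
time_s: 10.93
position: [0.4766, -0.1324, 0.1122]
tool_rot: [[0.993, 0.116, -0.004], [0.116, -0.993, 0.003], [-0.004, -0.004, -1.0]]
ft_force: [-5.2, 5.2, -0.5]
grip_width: 0.0286
```

Request:
{"api": "jog_arm", "payload": {"deltas": [0.002, 0.006, 0, 0, 0, 0, 0.33, 0.004, 0.012, 0, 0, 0, 0, 0.33, 0.0065, 0.018, 0, 0, 0, 0, 0.33]}}

```text
time_s: 11.18
position: [0.483, -0.1452, 0.1121]
tool_rot: [[0.993, 0.116, -0.004], [0.116, -0.993, 0.003], [-0.004, -0.004, -1.0]]
ft_force: [-5.0, 6.0, 0.2]
grip_width: 0.0285
```

Request:
{"api": "jog_arm", "payload": {"deltas": [0.0025, 0.006, 0, 0, 0, 0, 0.33, 0.005, 0.0115, 0, 0, 0, 0, 0.33, 0.008, 0.0175, 0, 0, 0, 0, 0.33]}}

```text
time_s: 11.43
position: [0.4906, -0.1575, 0.1121]
tool_rot: [[0.993, 0.116, -0.004], [0.116, -0.993, 0.004], [-0.004, -0.004, -1.0]]
ft_force: [-5.3, 6.0, 0.2]
grip_width: 0.0285
```

Run:
```python
from h import *
s=env.observe();print(s["time_s"],s["position"],s["ft_force"],s["grip_width"])
im=eyes.get_image("scene")[180:290,310:420,::-1];cv2.imwrite("pics/s9.png",cv2.resize(im,None,fx=5,fy=5))
```

```text
11.4333 [ 0.490573   -0.15749493  0.11211714] [-5.34583435  6.04098738  0.15514263] 0.02853698695447336
```

View pics/s9.png

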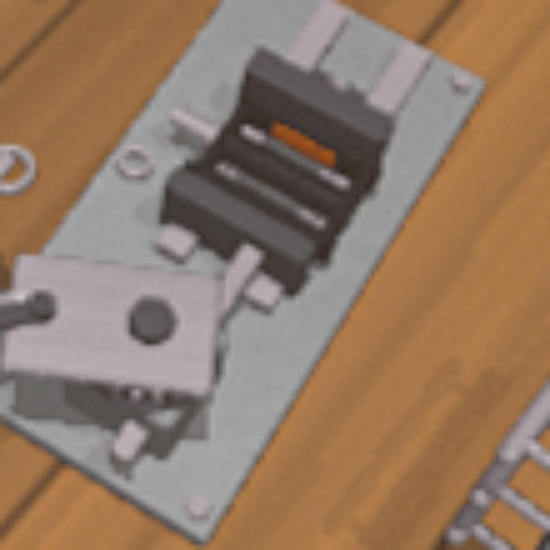

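Request:
{"api": "jog_arm", "payload": {"deltas": [0.003, 0.0055, 0, 0, 0, 0, 0.33, 0.006, 0.011, 0, 0, 0, 0, 0.33, 0.0085, 0.015, 0, 0, 0, 0, 0.33]}}

```text
time_s: 11.73
position: [0.4984, -0.1681, 0.1121]
tool_rot: [[0.993, 0.116, -0.004], [0.116, -0.993, 0.003], [-0.003, -0.004, -1.0]]
ft_force: [-4.7, 5.6, 0.1]
grip_width: 0.0287
```

Request:
{"api": "jog_arm", "payload": {"deltas": [-0.0115, -0.0205, 0, 0, 0, 0, 0.33, -0.0195, -0.04, 0, 0, 0, 0, 0.33, -0.026, -0.061, 0, 0, 0, 0, 0.33, -0.03, -0.0815, 0, 0, 0, 0, 0.33, -0.032, -0.103, 0, 0, 0, 0, 0.33, -0.032, -0.124, 0, 0, 0, 0, 0.33, -0.03, -0.145, 0, 0, 0, 0, 0.33, -0.026, -0.166, 0, 0, 0, 0, 0.33, -0.0195, -0.1865, 0, 0, 0, 0, 0.33, -0.0115, -0.206, 0, 0, 0, 0, 0.33, -0.0015, -0.223, 0, 0, 0, 0, 0.33, 0, -0.227, 0, 0, 0, 0, 0.33]}}

```text
time_s: 12.73
position: [0.4806, 0.0013, 0.113]
tool_rot: [[0.993, 0.117, 0.001], [0.117, -0.993, -0.0], [0.001, 0.0, -1.0]]
ft_force: [-0.3, -2.6, 1.2]
grip_width: 0.0285
```

Request:
{"api": "jog_arm", "payload": {"deltas": [-0.0085, 0.015, 0, 0, 0, 0, 0.33, -0.0125, 0.0225, 0, 0, 0, 0, 0.33, -0.016, 0.03, 0, 0, 0, 0, 0.33, -0.019, 0.038, 0, 0, 0, 0, 0.33]}}

```text
time_s: 13.07
position: [0.4675, -0.0286, 0.1127]
tool_rot: [[0.993, 0.116, -0.003], [0.116, -0.993, 0.004], [-0.003, -0.004, -1.0]]
ft_force: [-7.2, 10.8, 5.7]
grip_width: 0.0287
```

Request:
{"api": "jog_arm", "payload": {"deltas": [-0.002, 0.006, 0, 0, 0, 0, 0.33, -0.004, 0.012, 0, 0, 0, 0, 0.33]}}

```text
time_s: 13.23
position: [0.465, -0.0376, 0.1124]
tool_rot: [[0.993, 0.116, -0.005], [0.116, -0.993, 0.004], [-0.004, -0.005, -1.0]]
ft_force: [-6.6, 11.3, 4.1]
grip_width: 0.029
```

Run:
```python
from h import *
s=env.observe();print(s["time_s"],s["position"],s["ft_force"],s["grip_width"])
im=eyes.get_image("scene")[180:290,310:420,::-1];cv2.imwrite("pics/s10.png",cv2.resize(im,None,fx=5,fy=5))
```

```text
13.2333 [ 0.46498839 -0.03761504  0.11241958] [-6.57168176 11.32272568  4.09370949] 0.028990532942774865
```

View pics/s10.png

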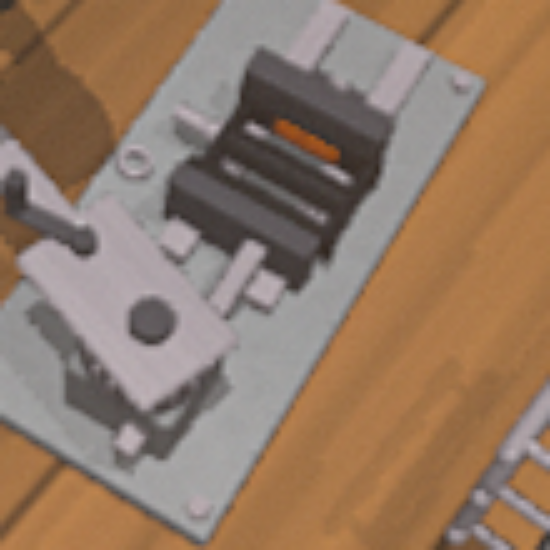

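Run:
```python
from h import *
im=eyes.get_image("top")[110:220,230:400,::-1];cv2.imwrite("pics/t10.png",cv2.resize(im,None,fx=4.6,fy=4.6))
s=env.observe();print(s["time_s"],s["position"],s["ft_force"],s["grip_width"])
```

```text
13.3333 [ 0.46530263 -0.03820583  0.11235453] [-5.74247403  7.016163    0.55731984] 0.028724652137641166
```

View pics/t10.png

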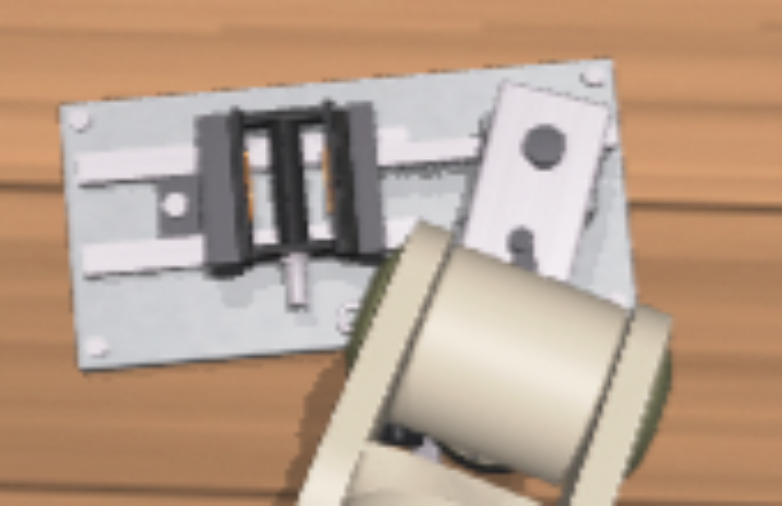

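Request:
{"api": "jog_arm", "payload": {"deltas": [-0.001, 0.004, 0, 0, 0, 0, 0.33, -0.0025, 0.008, 0, 0, 0, 0, 0.33, -0.0035, 0.0125, 0, 0, 0, 0, 0.33]}}

```text
time_s: 13.58
position: [0.4631, -0.0466, 0.1122]
tool_rot: [[0.993, 0.116, -0.006], [0.116, -0.993, 0.005], [-0.005, -0.006, -1.0]]
ft_force: [-10.1, 13.2, 6.7]
grip_width: 0.0285
```

Request:
{"api": "jog_arm", "payload": {"deltas": [0, 0, 0, 0, 0, 0, 0.33]}}

```text
time_s: 13.67
position: [0.4632, -0.0471, 0.1122]
tool_rot: [[0.993, 0.116, -0.006], [0.116, -0.993, 0.005], [-0.005, -0.005, -1.0]]
ft_force: [-8.1, 11.0, 3.3]
grip_width: 0.0283
```

Run:
```python
from h import *
im=eyes.get_image("top")[110:220,230:400,::-1];cv2.imwrite("pics/t11.png",cv2.resize(im,None,fx=4.6,fy=4.6))
s=env.observe();print(s["time_s"],s["position"],s["ft_force"],s["wrist_torque"])
```

```text
13.7167 [ 0.46329273 -0.04705613  0.11218108] [-7.23501105 10.31676549  2.68711349] [1.45203514 0.90455479 0.11817592]
```

View pics/t11.png

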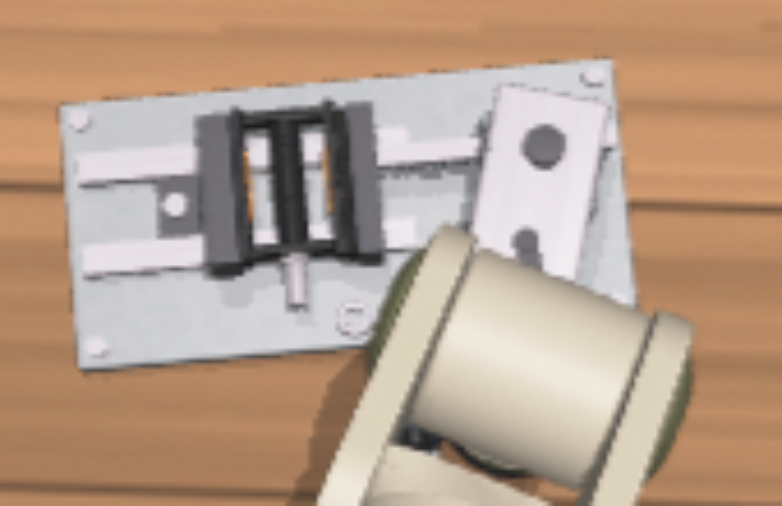

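Request:
{"api": "jog_arm", "payload": {"deltas": [-0.0005, 0.002, 0, 0, 0, 0, 0.33, -0.001, 0.004, 0, 0, 0, 0, 0.33]}}

```text
time_s: 13.88
position: [0.4627, -0.0496, 0.1121]
tool_rot: [[0.993, 0.116, -0.006], [0.116, -0.993, 0.005], [-0.005, -0.006, -1.0]]
ft_force: [-8.5, 12.2, 3.6]
grip_width: 0.0286
```

Request:
{"api": "jog_arm", "payload": {"deltas": [0, 0, 0, 0, 0, 0, 0.33, 0, 0, 0, 0, 0, 0, 0.33]}}

```text
time_s: 14.05
position: [0.4627, -0.0498, 0.1121]
tool_rot: [[0.993, 0.116, -0.006], [0.116, -0.993, 0.005], [-0.005, -0.006, -1.0]]
ft_force: [-8.3, 11.4, 3.6]
grip_width: 0.0284
```

Request:
{"api": "jog_arm", "payload": {"deltas": [0, 0, 0, 0, 0, 0, -0.3, 0, 0, 0, 0, 0, 0, -0.3, 0, 0, 0, 0, 0, 0, -0.3, 0, 0, 0, 0, 0, 0, -0.3, 0, 0, -0.04, 0, 0, 0, -0.3, 0, 0, -0.09, 0, 0, 0, -0.3, 0, 0, -0.14, 0, 0, 0, -0.3, -0.1, 0, -0.16, 0, 0, 0, -0.3, -0.15, 0, -0.16, 0, 0, 0, -0.3, -0.15, 0, -0.16, 0, 0, 0, -0.3, -0.15, 0, -0.16, 0, 0, 0, -0.3]}}

```text
time_s: 14.97
position: [0.3502, -0.0643, 0.2335]
tool_rot: [[0.993, 0.115, 0.0], [0.115, -0.993, -0.001], [0.0, 0.001, -1.0]]
ft_force: [0.5, -0.5, 0.9]
grip_width: 0.0556
```

Run:
```python
from h import *
s=env.observe();print(s["time_s"],s["position"],s["ft_force"],s["grip_width"])
im=eyes.get_image("wrist")[:,:,::-1];cv2.imwrite("pics/w12.png",im)
im=eyes.get_image("top")[110:220,230:400,::-1];cv2.imwrite("pics/t12.png",cv2.resize(im,None,fx=4.6,fy=4.6))
```

```text
14.9667 [ 0.35017973 -0.06427428  0.23346631] [ 0.45347229 -0.4746212   0.9286481 ] 0.05555544224478786
```

View pics/w12.png

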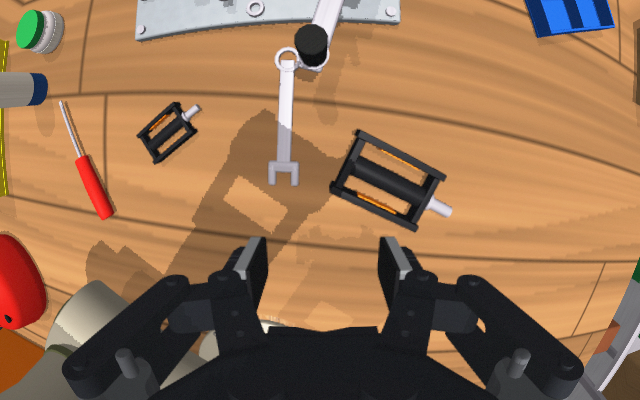

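View pics/t12.png

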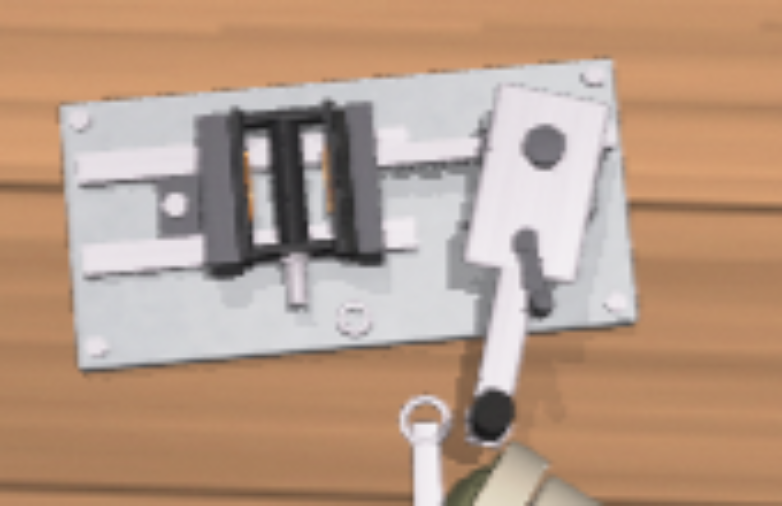

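```bash
python3 -c "
from rig import close_job
print(close_job())"
```

```text
the job is handed in; nothing more can be done
None
```

The pedal is clamped against the back stop with the selector on clamp, and I handed the job in at about 15 s of the 67 s allowed. No verdict was reported.

- **What I did:** I flipped the selector by pushing its peg across with shut fingers. Then I held the grip loosely between the half-open fingers and swung the handle. It took four clamping strokes, the last one partial.
- **Firmness:** The push along the handle's swing ran at about 7 to 8.5 N while free. At the end it was about 11.1 N moving slowly and 10.4 N held still; the same stroke held still before the squeeze read 5.8 N. One faster step read 11.8 N, with some of that coming from the motion.
- **Not directly checked:** The jaw-to-pedal force cannot be measured. I estimate about 45 to 50 N from the rise in push, against the 18 N needed and the 100 N limit.
- **Last pictures:** The pedal sits tight between jaw and stop, the selector leans to the clamping side, and the gripper is clear of everything. The lock nut, spanner and screwdriver show no visible shift. I judged the pedal flat by eye only.
- **Disagreement:** The readings also showed a 4 to 10 N side force across the swing. I took this as pad friction from keeping the tool at a fixed angle, and left it out of the push figures.

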